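Top a mini doughnut and lift it with the tongs

ROBOT

A 7-joint arm with a two-finger parallel gripper is mounted at the origin on a cart in front of the work surface, level with it; the furniture and walls round the work are solid. World frame = base frame: x ahead of the robot, y to its left, z up, the work surface at z = 0. Lengths are in mm, angles in degrees, forces in N, time in s.
With the tool pointing down it reaches from about 400 to 850 mm from the base axis. Payload 4.4 kg.
Tool frame: the origin (TCP) lies midway between the tips of the shut fingers; the grasp point (between the pads) lies 19 mm behind it; z points along the fingers, y is the line along which they close (so a half turn about z gives the same grasp; the last joint's range is limited). The gripper opens to 94 mm and grips with 3 to 60 N. Pads are 16 mm wide; open, the fingers measure 119 mm over their backs; the gripper's body (75 mm by 177 mm) begins 78 mm behind the grasp point.
Start: joints at [59.542, 36.005, 2.206, 86.941, -1.547, 57.084, -1.146], TCP at [291.969, -580.752, 205.478] pointing down, gripper open.
Joint ranges: [-175.42, 175.42], [-21.48, 121.26], [-71.46, 75.88], [10.55, 141.38], [-63.04, 243.04], [13.31, 113.54], [-168.57, 168.57]. Speed limits (degrees/s): [147.25, 147.25, 180, 180, 180, 180, 180].

INTERFACE

Orientations are given as [roll, pitch, yaw] about the fixed x, y, z axes, in that order (R = Rz(yaw) Ry(pitch) Rx(roll)).
In Python, from plant import monitor, vision, ticket, nets gives the robot as it stands.
- The arm moves only by the tool step_arm, never from a script. Its arguments are lists of equal length, an entry for each row: "grip": the closure, from 0 (fully open) to 1 (shut); "xyz": the shift along the world's x, y, z in units of 20 cm (1.0 is 20 cm), a list of three; "twist": the turn about the world's z in units of pi/2 rad (1.0 is pi/2 rad). In form: {"grip": [grip, ...], "xyz": [[dx, dy, dz], ...], "twist": [twist, ...]}. A call has 1 to 8 rows; each row shifts and turns the commanded pose from where the row before left it; what a row does not reach is not made up. A row lasts 1/12 s, in which the tool goes at most 41.7 mm and 7.16 degrees, less where a joint would pass 70% of its speed; a pose out of reach is approached as far as the arm can. A call with a number of a shift or a turn outside -1 to 1 is refused whole. A call with a gripper value outside its range is refused whole. The fingers move at their own pace and stop on an object; "squeeze" is the grip in N (left out, the last holds). Time passes only in rows, so rows that do not move let the fingers close. It gives the time, the measured TCP pose, the force, the opening and the grip force at its end, in the units of the state.
- monitor.state(): the state, without advancing time (a new reading comes with each control period).
- vision.capture(name): name is "side" or "top" or "wrist"; returns (picture, depth): 400x640x3 uint8, red, green, blue; 400x640 float32, mm along the optical axis (not along the pixel's ray), 0 where there is no reading.
- vision.get_calibration(name): a dict with "fx", "fy", "cx", "cy" (pixels), "extrinsics" (4x4, takes a point from camera to world coordinates); the wrist camera has in their place "T_tool_cam" (4x4, takes a point from camera to tool coordinates, whose origin is the TCP and whose axes are the flange's). Camera axes: x right, y down, z forward; pixel columns grow to the right and rows downward; lengths in mm; the calibration is good to about 2 mm. A picture is of the moment at which its call begins: read the wrist's pose just before it. get_calibration takes no time and is no camera call.
- ticket.close_job(): hands the job in; it is judged then, once.
Trained networks look in the newest picture that a camera, given by its name, has taken for a name from the list of things; names that differ only in an ending like _2 or _b are one class to them, and where a whole thing is asked for, a point or a joint stands for the part that bears it (a point fixed in the world has none). Each returns a list of dicts, best first, with "score" (0 to 1); they miss things now and then, are a little off and sometimes report something else, mostly with a low value. They report only what shows in the picture. A call takes as long as a camera call. They do not tell look-alikes from the thing itself.
- nets.spot_in(camera, thing): "at" ([column, row] in pixels, amid what is visible of it).
- nets.regions_of(camera, thing): "mask" (400x640 bool, what is visible of it) and "at" ([column, row] in pixels, amid what is visible of it).
- nets.place_of(camera, thing): "at" ([column, row] in pixels: a listed point, or the origin of a listed thing).
The state is a dict: "time": time; "joints": joint angles; "joint_vel": joint speeds; "joint_torque": joint torques, N m; "tool_pos": TCP position; "ee_rot": TCP orientation; "contact_force": force on the tool from outside, world axes, zero at the start; "torque": the same for the moment, N m; "finger_gap": finger opening in mm; "finger_force": force on a finger pad.
Only numpy, scipy, OpenCV 4.12 (cv2) and the standard library are available. Lean on these libraries where they do the work, as an engineer would, in place of code of your own. Each camera call takes 0.05 s, during which the arm holds its last target. There are 200 camera calls.

TASK

Dose topping onto the mini doughnut that lies under the dispenser's spout: press the white pump head all the way down and let it spring back up. Then take the red-handled tongs by their sleeves, close their jaws gently on that doughnut, draw it out from under the spout and lift it, level, to about 15 cm above the table; fingers must never touch it and the other things stay where they are. Finish while still holding it up in the tongs.

Things in the scene. Friction and masses are not known exactly. Their poses are not given: they have to be found in the camera images.
- topping_dispenser: Fixed topping dispenser: steel base plate 6 mm thick (x -151 to +64, y +-62 mm), on it a steel jar 91 mm across with black lid (top 104 mm above the table) and white pump, in front of it a drip grate 104 x 108 mm, top 12 mm above the table. Origin on the table under the axis of jar and pump, z up; spout and grate point along its -x.
- pump (a joint): Pump head travel in m: 0 up (at rest), 0.020 fully down. Sprung: needs about 2 N to start and 8 N at the bottom; springs back when let go.
- pump_top (a point): Centre of the top of the white pump head (35 mm across, slightly domed), 157 mm above the table when up; moves with it. Press here. The white spout, 11 mm thick, leaves the head along the dispenser's -x, 8 mm or more below this point, and turns down 90 mm out; its mouth is 96 mm above the table at rest, 76 mm when pressed.
- under_spout (a point): Point on the drip grate right below the spout's mouth: 90 mm from the pump axis along the dispenser's -x, 12 mm above the table.
- mini_doughnut: The doughnut to be topped and lifted: pink-iced mini ring doughnut with sprinkles, 47 mm across, 23 mm high, about 35 g, lying on the drip grate within 7 mm of under_spout. Origin at the centre of its underside, z up. Its widest part is at half height. Squeezing it with more than 20 N at a jaw crushes it.
- tongs: Sprung steel serving tongs lying flat, 255 mm long, 24 mm high, 135 g. Origin on the underside midway between the two red sleeves; x to the jaws, y across (the arms close along y), z up. Pivot at x = -105 mm, end of the hanging ring at -134 mm, jaws' middle at +100 mm, tips at +121 mm. The arms turn alike about the pivot and spring open; the jaws lie 1 to 23 mm above the underside.
- tongs_grip (a point): Point midway between the red sleeves (x -25 to +26 mm, 24 mm high), 12 mm above the underside. Grip here, fingers outside the sleeves: 53 mm apart at rest. The spring pushes on each finger with 5 N at rest, 7 N at 38 mm, 10 N shut; about half of any force beyond that reaches the doughnut at each jaw. A squeeze to 45-48 mm holds the tongs firmly enough to carry them open.
- tongs_jaws (a point): Point midway between the jaws' middles, 12 mm above the underside; the doughnut's centre should lie here in plan when gripped. Jaws 22 mm high, 40 mm long, inner faces 77 mm apart at rest; with the sleeves squeezed to w mm they are about 47 + 1.95*(w-38) mm apart, so they meet the 47 mm doughnut near w = 38 mm.
- tongs_left (a joint): Closing angle of the left arm in rad: 0 open (rest), about 0.073 when the jaws span 47 mm, 0.185 shut. The right arm turns alike.
- left_jaw: Steel jaw at the end of the tongs' left (+y) arm; origin at the tongs' pivot.
- right_jaw: Steel jaw at the end of the tongs' right (-y) arm; origin at the tongs' pivot.
- cake_plate: White plate 170 mm across, 18 mm high, with two other mini doughnuts; leave alone. Origin at the centre of its underside.
- mini_pink: Another pink-iced mini doughnut, on the plate, 47 mm across: bystander.
- mini_cream: A cream-iced mini doughnut, on the plate, 47 mm across: bystander.
- cinnamon_jar: Spice jar with black cap, 41 mm across, 105 mm high, standing at the back of the table: bystander. Origin under its centre.
- dough_scraper: Bench scraper with black handle, 96 x 152 x 25 mm, lying flat at the front left: bystander. Origin under its centre.
- nozzle_short: Steel piping nozzle, 27 mm across, 45 mm high, at the right: bystander.
- nozzle_tall: Steel piping nozzle, 27 mm across, 50 mm high, at the right: bystander.
- ring_cutter: Round steel pastry cutter, 74 mm across, 30 mm high, at the right: bystander.
Not all that is in view belongs to the job. Leave any green look-alike of the mini_doughnut alone.

How it is judged (in metres and radians):
On the way, in this order (a step that is already met when the one before it is completed fails the run):
1. the pump head is pressed down to its stop (within 4 mm) with the doughnut still lying under the spout (value of joint pump above 0.016 m and horizontal distance between mini_doughnut and under_spout below 0.02 m and height (world z) of mini_doughnut below 0.02 m), for 0.1 s.
2. the pump head has come back up (within 3 mm) (value of joint pump below 0.003 m), for 0.1 s.
3. the doughnut is lifted off the grate between the tongs' two jaws (contact force between each of left_jaw, right_jaw and mini_doughnut above 0.3 N and height (world z) of mini_doughnut above 0.022 m), for 0.2 s.
At the end, for the whole second after the job is handed in: The tongs, gripped by the fingers, hold the doughnut between both jaws (over 0.3 N at each), its underside more than 10 cm above the table, more than 5 cm sideways from the spout's dosing point, tilted under 20 degrees and still; neither it nor the tongs rest on the dispenser; the pump head is up (height (world z) of mini_doughnut above 0.1 m and horizontal distance between mini_doughnut and under_spout above 0.05 m and angle between mini_doughnut's own z axis and vertical below 0.35 rad and linear speed of mini_doughnut below 0.03 m/s and contact force between each of left_jaw, right_jaw and mini_doughnut above 0.3 N and contact force between the fingers and tongs above 1 N and contact force between topping_dispenser and mini_doughnut below 0.05 N and contact force between topping_dispenser and tongs below 0.3 N and value of joint pump below 0.003 m); the arm keeps its last pose, push and grip.
It fails at once if the robot itself touches the doughnut (contact force between any of the fingers, the arm and mini_doughnut above 0.1 N).
It fails at once if the doughnut is crushed (over 20 N at a jaw) (contact force between any of left_jaw, right_jaw and mini_doughnut above 20 N).
It fails at once if the doughnut is tipped by more than 35 degrees (angle between mini_doughnut's own z axis and vertical above 0.6 rad).
It fails at once if a bystander is moved by more than 3 cm (distance of any of mini_pink, mini_cream, cinnamon_jar, dough_scraper, nozzle_short, nozzle_tall, ring_cutter from where it was at the start of the episode above 0.03 m).
It also fails if it takes over 59 s, if anything falls off the work surface, if the arm or the gripper's body presses on something with over 40 N, if the wrist force passes 120 N, or if a joint passes its speed limit or range.

## Working session

There is one attempt and no reset: what is moved stays moved. The work goes in short steps, Python scripts to look and compute and a tool call to move; the robot and the scene stay as the last step left them, time stands still between calls to the robot, and variables do not carry over. Pictures are saved under pics/ and viewed, at most 10 in all, crops included, and the job is handed in when it is done.

Besides the shell and the picture viewer there is one more tool, called after "Call:" by a JSON object that holds its "fn" and its "kwargs", one argument or row to a line. step_arm: Moves the arm, as the interface text tells. Shifts and turns lie within -1 to 1; 1 stands for 20 cm of shift or pi/2 rad of turn. Its arguments: {"type":"object","properties":{"grip":{"type":"array","items":{"type":"number"}},"xyz":{"type":"array","items":{"type":"array","items":{"type":"number","minimum":-1,"maximum":1}}},"twist":{"type":"array","items":{"type":"number","minimum":-1,"maximum":1}},"squeeze":{"type":"number"}},"required":["grip","xyz","twist"]}

```bash
mkdir -p pics; ls; cat > h.py <<'E'
import numpy as np, cv2
from plant import monitor, vision, ticket, nets
def cap(n):
    s=monitor.state(); im,d=vision.capture(n); return im,d,s
def save(n,im): cv2.imwrite('pics/'+n,im[:,:,::-1])
def onplane(n,at,z):
    c=vision.get_calibration(n);E=np.array(c['extrinsics'])
    r=E[:3,:3]@np.array([(at[0]-c['cx'])/c['fx'],(at[1]-c['cy'])/c['fy'],1]);o=E[:3,3]
    return o+r*(z-o[2])/r[2]
def cloud(n,d,mask=None):
    c=vision.get_calibration(n);E=np.array(c['extrinsics'])
    m=(d>0) if mask is None else (d>0)&mask
    v,u=np.nonzero(m);z=d[m]
    return (E[:3,:3]@np.c_[(u-c['cx'])/c['fx']*z,(v-c['cy'])/c['fy']*z,z].T).T+E[:3,3],u,v
E
python3 - <<'E'
from h import *
np.set_printoptions(precision=1,suppress=True)
Z=dict(topping_dispenser=0,pump_top=157,under_spout=12,mini_doughnut=12,tongs=0,tongs_grip=12,tongs_jaws=12,cake_plate=0)
for n in ('top','side'):
    im,d,s=cap(n); save(n+'1.png',im)
    for t,z in Z.items():
        for r in nets.place_of(n,t)[:3]:
            print(n,t,round(r['score'],2),np.array(r['at']),onplane(n,r['at'],z)[:2])
print(s['time'],s['tool_pos'],s['ee_rot'],s['finger_gap'],s['contact_force'])
E
```

```text
pics
top topping_dispenser 0.77 [239.6 187.2] [669.9 108.3]
top topping_dispenser 0.43 [358.8 146.5] [ 643.5 -385. ]
top pump_top 0.52 [232.6 175.8] [654.6 116.8]
top under_spout 0.85 [257.6 201.5] [584.   66.7]
top under_spout 0.43 [256.2 198.5] [597.3  67.2]
top mini_doughnut 0.62 [259.9 197.8] [594.3  53.4]
top mini_doughnut 0.44 [210.7 208.5] [628.1 237.3]
top tongs 0.72 [314.  196.3] [ 522.4 -137.9]
top tongs_grip 0.52 [314.5 196.1] [ 518.5 -138.1]
top tongs_jaws 0.62 [355.9 148.2] [ 636.6 -367.7]
top tongs_jaws 0.59 [299.7 181.2] [ 596.4 -110.6]
top cake_plate 0.83 [356.7 155.2] [ 612.7 -361. ]
top cake_plate 0.75 [362.  158.5] [ 591.5 -374. ]
top cake_plate 0.53 [312.3 196.2] [ 525.3 -132.1]
side topping_dispenser 0.62 [328.7 189.5] [660.8 108.3]
side pump_top 0.61 [332.5 149.5] [673.4 105.8]
side pump_top 0.45 [409.9 252.7] [ 433.1 -527.1]
side under_spout 0.81 [316.5 194.3] [588.2  84. ]
side under_spout 0.74 [336.7 231.2] [ 494.2 -158.2]
side mini_doughnut 0.67 [296.7 182.5] [583.2 205. ]
side mini_doughnut 0.66 [317.5 195.3] [586.6  75.6]
side tongs 0.63 [336.4 230.9] [ 506.6 -140.7]
side tongs 0.4 [318.6 193.4] [612.  104.3]
side tongs_grip 0.81 [337.1 226.4] [ 513.  -135.7]
side tongs_jaws 0.67 [356.5 217.6] [ 599.3 -128. ]
side tongs_jaws 0.37 [419.9 248.2] [ 637.9 -378.8]
side cake_plate 0.87 [410.5 252.1] [ 613.8 -365.1]
0.45 [ 291.9 -580.7  205.4] [-180.    -0.    26.7] 94.0407040799177 [-0.2  0.3  0.1]
```

```bash
python3 - <<'E'
from h import *
a=cv2.imread('pics/top1.png');b=cv2.imread('pics/side1.png')
A=cv2.resize(a[110:260,180:400],(800,545),interpolation=cv2.INTER_CUBIC);cv2.imwrite('pics/topc.png',A)
B=cv2.resize(b[110:280,260:460],(706,600),interpolation=cv2.INTER_CUBIC);cv2.imwrite('pics/sidec.png',B)
E
```

```text
(no output)
```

View pics/topc.png

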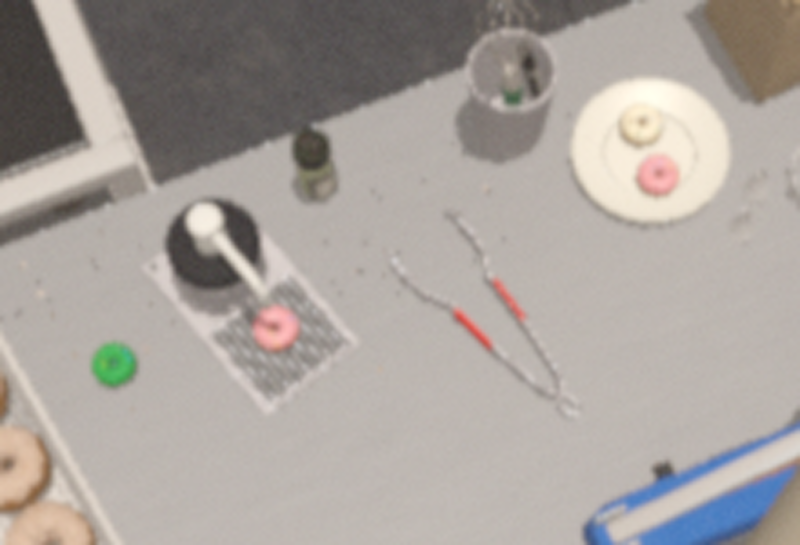

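View pics/sidec.png

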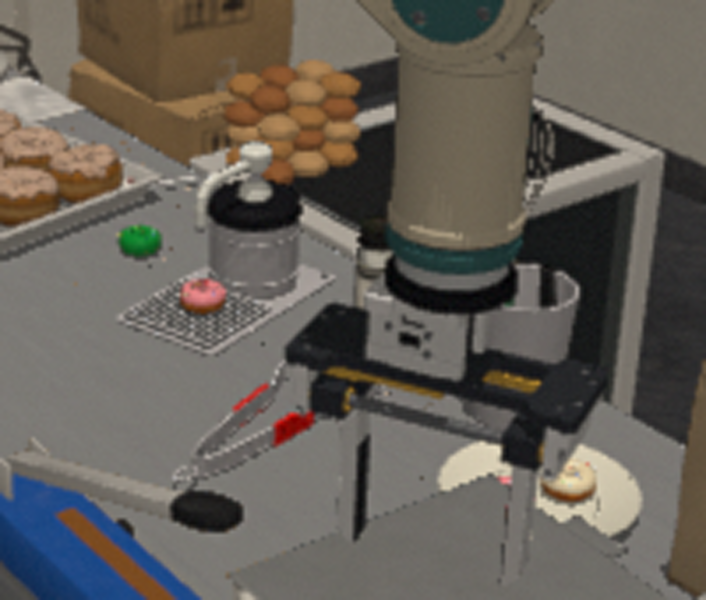

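Doughnut candidates in the top picture are the pink one on the grate at (256,200), the green one at (211,210), and the pink one on the plate at (361,158). The target is the pink one on the drip grate under the spout, and both crops confirm it. The tongs lie open at about (314,196), with the jaws towards the back at (297,175).

```bash
python3 - <<'E'
from h import *
np.set_printoptions(precision=1,suppress=True)
for n in ('top','side'):
    im,d,s=cap(n)
    P,u,v=cloud(n,d); C=im[v,u].astype(int)
    near=(np.hypot(P[:,0]-663,P[:,1]-110)<60)
    k=near&(P[:,2]>138)&(P[:,2]<175)
    h=k&(np.hypot(P[:,0]-663,P[:,1]-110)<35)
    print(n,'head',h.sum(),P[h].mean(0),P[h].min(0),P[h].max(0))
    k=near&(P[:,2]>95)&(P[:,2]<112)
    print(' lid',k.sum(),P[k].min(0),P[k].max(0),'dark',C[k].sum(1).mean())
    pink=(C[:,0]>C[:,1]+40)&(C[:,2]>C[:,1]+5)&(np.hypot(P[:,0]-590,P[:,1]-65)<60)&(P[:,2]>8)&(P[:,2]<50)
    print(' pink',pink.sum(),P[pink].mean(0),P[pink].min(0),P[pink].max(0))
    red=(C[:,0]>C[:,1]+60)&(C[:,2]<C[:,1]+25)&(np.hypot(P[:,0]-515,P[:,1]+137)<90)
    if red.sum()>4:
        q=np.float32(P[red][:,:2]);_,L,c=cv2.kmeans(q,2,None,(3,50,.1),5,0);print(' sleeves',red.sum(),c)
    for t in ('pump','mini_doughnut','tongs','left_jaw','right_jaw'):
        for r in nets.regions_of(n,t)[:2]:
            Q,_,_=cloud(n,d,r['mask']); 
            if len(Q):print('  ',t,round(r['score'],2),r['mask'].sum(),np.array(r['at']),np.median(Q,0))
E
```

```text
top head 94 [665.8  97.8 154.8] [635.   82.6 138.4] [689.1 115.6 167.8]
 lid 355 [623.1  52.   95.2] [720.  145.6 111.7] dark 261.53521126760563
 pink 4 [586.2  55.4  38.3] [584.   52.7  32.5] [589.5  57.9  45.2]
 sleeves 58 [[ 510.1 -113.1]
 [ 521.6 -160.7]]
   pump 0.74 143 [242.5 178.6] [656.8  90.8 151.6]
   mini_doughnut 0.68 114 [212.8 209.4] [619.4 238.8  22.1]
   mini_doughnut 0.58 100 [257.3 197.8] [585.7  73.3  34.3]
   tongs 0.51 140 [325.9 198.3] [ 492.3 -161.7   18. ]
side head 63 [661.1  94.  148.8] [639.7  80.7 138.7] [684.5 115.8 156.7]
 lid 200 [619.1  52.3  95. ] [710.2 143.2 111.3] dark 129.28
 pink 2 [585.5  58.8  30.6] [584.6  57.7  29.4] [586.3  60.   31.9]
 sleeves 83 [[ 513.  -162.2]
 [ 506.3 -111.9]]
   pump 0.5 123 [330.7 158.8] [650.2  86.4 141.4]
   mini_doughnut 0.5 164 [328.9 157.2] [647.5  86.4 140.2]
   tongs 0.65 303 [327.3 237.4] [ 463.1 -162.3   10.9]
   tongs 0.56 151 [365.  179.2] [708.3 -32.5  77.8]
   right_jaw 0.58 393 [324.2 231.6] [ 479.1 -157.1    9.8]
```

Call:
{"fn": "step_arm", "kwargs": {
  "grip": [0,0,0,0,0,0,0,0],
  "xyz": [
    [0.09,0.17,0.07],
    [0.09,0.17,0.07],
    [0.09,0.17,0.07],
    [0.09,0.17,0.07],
    [0.09,0.17,0.07],
    [0.09,0.17,0.07],
    [0.09,0.17,0.06],
    [0.09,0.17,0.06]
  ],
  "twist": [0,0,0,0,0,0,0,0]
}}

```text
time: 2.17
tool_pos: [436.6, -307.0, 314.5]
ee_rot: [180.0, -0.0, 26.7]
contact_force: [1.1, 0.9, 0.2]
finger_gap: 94.2
finger_force: 0.0
```

Call:
{"fn": "step_arm", "kwargs": {
  "grip": [0,0,0,0,0],
  "xyz": [
    [0.07,0.19,0],
    [0.07,0.19,0],
    [0.07,0.19,0],
    [0.05,0.15,0],
    [0,0,0]
  ],
  "twist": [-0.03,-0.03,-0.03,-0.03,0]
}}

```text
time: 2.58
tool_pos: [490.6, -156.4, 313.7]
ee_rot: [-179.8, -0.2, 16.4]
contact_force: [1.0, 1.0, -0.0]
finger_gap: 94.0
finger_force: 0.0
```

```bash
cat >> h.py <<'E'
from scipy.spatial.transform import Rotation as Ro
def wristE(s):
    T=np.eye(4);T[:3,:3]=Ro.from_euler('xyz',s['ee_rot'],degrees=True).as_matrix();T[:3,3]=s['tool_pos']
    return T@np.array(vision.get_calibration('wrist')['T_tool_cam'])
def wplane(s,at,z):
    c=vision.get_calibration('wrist');E=wristE(s)
    r=E[:3,:3]@np.array([(at[0]-c['cx'])/c['fx'],(at[1]-c['cy'])/c['fy'],1]);o=E[:3,3]
    return o+r*(z-o[2])/r[2]
def wcloud(s,d,m):
    c=vision.get_calibration('wrist');E=wristE(s);m=m&(d>0)
    v,u=np.nonzero(m);z=d[m]
    return (E[:3,:3]@np.c_[(u-c['cx'])/c['fx']*z,(v-c['cy'])/c['fy']*z,z].T).T+E[:3,3]
E
python3 - <<'E'
from h import *
np.set_printoptions(precision=1,suppress=True)
im,d,s=cap('wrist');save('w1.png',im);np.save('d1.npy',d)
print(s['time'],s['tool_pos'],s['ee_rot']);print(np.array(vision.get_calibration('wrist')['T_tool_cam']),vision.get_calibration('wrist')['fx'])
for t,z in dict(tongs_grip=12,tongs_jaws=12,tongs=0,mini_doughnut=12,under_spout=12,pump_top=157).items():
    for r in nets.place_of('wrist',t)[:2]: print(t,round(r['score'],2),np.array(r['at']),wplane(s,r['at'],z))
C=im.astype(int);red=(C[:,:,0]>C[:,:,1]+60)&(abs(C[:,:,2]-C[:,:,1])<30)
n,L,st,ce=cv2.connectedComponentsWithStats(red.astype(np.uint8))
for i in range(1,n):
    if st[i,4]>60:
        P=wcloud(s,d,L==i);print('red',st[i,4],ce[i],np.median(P,0),P.min(0),P.max(0))
E
```

```text
2.5833 [ 490.6 -156.4  313.7] [-179.8   -0.2   16.4]
[[   0.    -1.    -0.3   85.3]
 [   1.     0.    -0.    -0.5]
 [   0.    -0.3    1.  -179.2]
 [   0.     0.     0.     1. ]] 310.1647348741056
tongs_grip 0.78 [314.6 138.4] [ 517.2 -133.4   12. ]
tongs 0.85 [316.5 140.6] [ 513.4 -137.2    0. ]
mini_doughnut 0.65 [191.6  50.7] [586.1  68.5  12. ]
mini_doughnut 0.57 [468.3 137.2] [ 585.7 -358.3   12. ]
under_spout 0.78 [187.4  51.9] [582.8  74.   12. ]
under_spout 0.54 [493.1  95.6] [ 651.8 -368.3   12. ]
red 578 [184.   48.9] [582.8  68.3  34. ] [565.4  52.6  28.1] [606.1  92.1  37.3]
red 67 [299.6 141.5] [ 507.7 -112.8   23.5] [ 482.3 -123.    20. ] [ 530.6 -104.3   25.5]
red 96 [331.9 141.8] [ 520.3 -160.2   23. ] [ 491.8 -167.6   -2.1] [ 545.4 -154.    25.7]
red 497 [475.4 137.7] [ 587.2 -361.5   27.1] [ 567.2 -393.6    3.6] [ 607.9 -342.2   29.8]
```

View pics/w1.png

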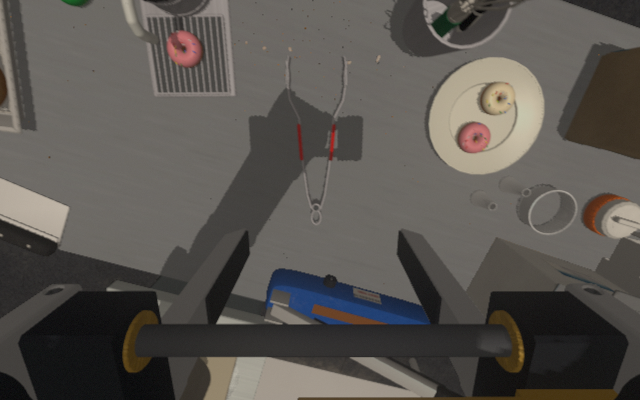

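The wrist view shows the tongs pointing up the picture, with their ring at (316,217) and jaws at (288,60) and (346,62). The target doughnut is on the grate at (184,49). Next I look at the pump from above with the gripper shut.

Call:
{"fn": "step_arm", "kwargs": {
  "grip": [1,1,1,1,1,1,1],
  "xyz": [
    [0.06,0.18,0],
    [0.06,0.18,0],
    [0.06,0.18,0],
    [0.06,0.18,0],
    [0.06,0.18,0],
    [0.05,0.18,0],
    [0,0,0]
  ],
  "twist": [0,0,0,0,0,0,0]
}}

```text
time: 3.52
tool_pos: [559.2, 59.9, 313.2]
ee_rot: [-179.7, -0.1, 16.4]
contact_force: [-0.2, 0.6, -0.6]
finger_gap: 50.6
finger_force: 0.0
```

```bash
python3 - <<'E'
from h import *
np.set_printoptions(precision=1,suppress=True)
im,d,s=cap('wrist');save('w2.png',im);np.save('d2.npy',d)
print(s['time'],s['tool_pos'],s['ee_rot'],s['finger_gap'])
for t,z in dict(mini_doughnut=12,under_spout=12,pump_top=157,topping_dispenser=0).items():
    for r in nets.place_of('wrist',t)[:2]: print(t,round(r['score'],2),np.array(r['at']),wplane(s,r['at'],z))
P=wcloud(s,d,np.ones(d.shape,bool))
def circ(k,n):
    q=np.float32(P[k][:,:2]);print(n,k.sum(),np.median(P[k],0),cv2.minEnclosingCircle(q) if len(q) else 0, q.min(0),q.max(0))
near=np.hypot(P[:,0]-668,P[:,1]-98)<65
circ(near&(P[:,2]>151)&(P[:,2]<165),'head')
circ(near&(P[:,2]>99)&(P[:,2]<109),'lid')
C=im.astype(int);red=(C[:,:,0]>C[:,:,1]+60)&(C[:,:,2]>C[:,:,1]-10)
n,L,st,ce=cv2.connectedComponentsWithStats(red.astype(np.uint8))
for i in range(1,n):
    if st[i,4]>60:
        Q=wcloud(s,d,L==i);print('pink',st[i,4],ce[i],np.median(Q,0),cv2.minEnclosingCircle(np.float32(Q[:,:2])))
E
```

```text
3.5167 [559.2  59.9 313.2] [-179.7   -0.1   16.4] 50.60101011520229
mini_doughnut 0.62 [320.7 138.3] [588.3  74.5  12. ]
mini_doughnut 0.56 [222.7  88. ] [617.5 233.   12. ]
under_spout 0.64 [320.5 142.7] [581.8  72.9  12. ]
pump_top 0.97 [314.7  66.8] [670.6 103.  157. ]
pump_top 0.43 [604.8 257.3] [ 565.6 -287.7  157. ]
topping_dispenser 0.58 [317.9  80.6] [667.5 102.3  -0. ]
topping_dispenser 0.36 [597.7 179. ] [ 652.  -375.2    0. ]
head 954 [670.1 101.7 156.2] ((647.6990966796875, 94.43714141845703), 40.56324005126953) [608.5  83.9] [687.  118.7]
lid 3699 [672.4 103.9 102.8] ((669.92529296875, 101.78978729248047), 46.2087287902832) [624.3  56.2] [716.1 147.6]
pink 123 [417.5 220.6] [ 506.2 -114.5   23.2] ((503.74462890625, -117.31813049316406), 32.863285064697266)
pink 96 [447.9 221.2] [ 519.2 -162.4   23.3] ((517.2904663085938, -166.76974487304688), 31.623233795166016)
pink 408 [582.3 217.6] [ 588.3 -360.    27. ] ((588.4805908203125, -371.5384216308594), 30.044885635375977)
```

View pics/w2.png

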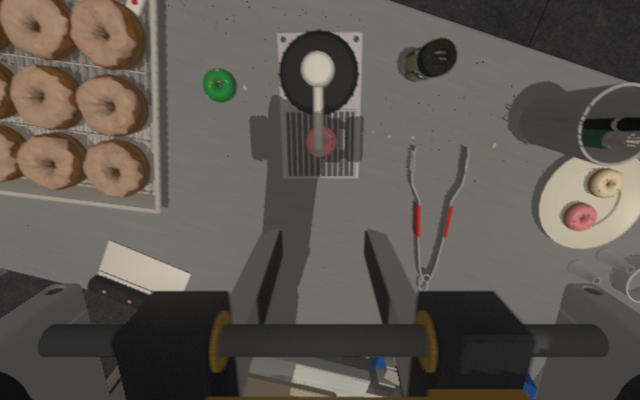

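The pump head is at (317,68) in the picture, with the spout running down to (319,140) over the pink doughnut. The green look-alike at (219,84) stays untouched. The pump axis comes out at (670,102), with dispenser yaw about 18°.

Call:
{"fn": "step_arm", "kwargs": {
  "grip": [1,1,1,1,1,1,1,1],
  "xyz": [
    [0.185,0.07,0],
    [0.185,0.07,0],
    [0.185,0.07,0],
    [0,0,-0.18],
    [0,0,-0.18],
    [0,0,-0.18],
    [0,0,-0.14],
    [0,0,0]
  ],
  "twist": [0,0,0,0,0,0,0,0]
}}

```text
time: 4.43
tool_pos: [664.5, 89.7, 171.0]
ee_rot: [-180.0, 0.7, 15.7]
contact_force: [-1.0, 0.0, -0.9]
finger_gap: 0.4
finger_force: 0.0
```

Call:
{"fn": "step_arm", "kwargs": {
  "grip": [1,1,1,1],
  "xyz": [
    [0.028,0.061,0],
    [0,0,0],
    [0,0,-0.05],
    [0,0,0]
  ],
  "twist": [0,0,0,0]
}}

```text
time: 4.77
tool_pos: [675.0, 105.7, 168.0]
ee_rot: [180.0, -0.1, 15.9]
contact_force: [-0.8, -0.3, -0.5]
finger_gap: 0.6
finger_force: 0.0
```

Call:
{"fn": "step_arm", "kwargs": {
  "grip": [1,1,1],
  "xyz": [
    [-0.022,-0.017,0],
    [0,0,0],
    [0,0,0]
  ],
  "twist": [0,0,0]
}}

```text
time: 5.02
tool_pos: [670.2, 101.4, 168.2]
ee_rot: [180.0, -0.0, 15.8]
contact_force: [0.5, -0.4, -1.0]
finger_gap: 0.4
finger_force: 0.0
```

Call:
{"fn": "step_arm", "kwargs": {
  "grip": [1,1,1,1,1],
  "xyz": [
    [0,0,-0.05],
    [0,0,-0.04],
    [0,0,-0.04],
    [0,0,-0.03],
    [0,0,0]
  ],
  "twist": [0,0,0,0,0]
}}

```text
time: 5.43
tool_pos: [671.6, 102.1, 137.4]
ee_rot: [180.0, -0.2, 15.9]
contact_force: [-1.7, -1.1, 12.9]
finger_gap: 0.4
finger_force: 6.6
```

Call:
{"fn": "step_arm", "kwargs": {
  "grip": [1,1,1,1],
  "xyz": [
    [0,0,-0.01],
    [0,0,0],
    [0,0,0],
    [0,0,0]
  ],
  "twist": [0,0,0,0]
}}

```text
time: 5.77
tool_pos: [671.7, 102.1, 137.2]
ee_rot: [180.0, -0.2, 15.9]
contact_force: [-4.2, -1.1, 22.2]
finger_gap: 0.5
finger_force: 11.3
```

Call:
{"fn": "step_arm", "kwargs": {
  "grip": [1,1,1,1,1,1,1,1],
  "xyz": [
    [0,0,0.05],
    [0,0,0.08],
    [0,0,0.15],
    [0,0,0.15],
    [0,0,0.15],
    [0,0,0.1],
    [0,0,0],
    [0,0,0]
  ],
  "twist": [0,0,0,0,0,0,0,0]
}}

```text
time: 6.43
tool_pos: [670.2, 102.1, 269.2]
ee_rot: [-180.0, -0.0, 15.9]
contact_force: [0.0, -0.1, -1.0]
finger_gap: 0.6
finger_force: 0.0
```

Call:
{"fn": "step_arm", "kwargs": {
  "grip": [0,0,0,0,0,0,0,0],
  "xyz": [
    [-0.11,-0.155,0],
    [-0.11,-0.155,0],
    [-0.11,-0.155,0],
    [-0.11,-0.155,0],
    [-0.11,-0.155,-0.05],
    [-0.11,-0.155,-0.05],
    [-0.11,-0.155,-0.05],
    [-0.11,-0.14,-0.05]
  ],
  "twist": [0,0,0,0,0,0,0,0]
}}

```text
time: 7.1
tool_pos: [491.0, -144.4, 226.9]
ee_rot: [-179.9, 0.2, 15.9]
contact_force: [0.4, -1.3, 0.0]
finger_gap: 50.6
finger_force: 0.0
```

Call:
{"fn": "step_arm", "kwargs": {
  "grip": [0,0,0],
  "xyz": [
    [0,0,-0.1],
    [0,0,0],
    [0,0,0]
  ],
  "twist": [0,0,0]
}}

```text
time: 7.35
tool_pos: [492.6, -142.1, 207.6]
ee_rot: [-179.8, 0.2, 15.9]
contact_force: [0.5, -0.4, -0.0]
finger_gap: 70.4
finger_force: 0.0
```

```bash
python3 - <<'E'
from h import *
np.set_printoptions(precision=1,suppress=True)
im,d,s=cap('wrist');save('w3.png',im)
print(s['time'],s['tool_pos'],s['ee_rot'],s['finger_gap'])
for t,z in dict(tongs_grip=12,tongs_jaws=12,tongs=0,mini_doughnut=12).items():
    for r in nets.place_of('wrist',t)[:2]: print(t,round(r['score'],2),np.array(r['at']),wplane(s,r['at'],z))
C=im.astype(int);red=(C[:,:,0]>C[:,:,1]+60)&(abs(C[:,:,2]-C[:,:,1])<30)
n,L,st,ce=cv2.connectedComponentsWithStats(red.astype(np.uint8))
for i in range(1,n):
    if st[i,4]>60:
        v,u=np.nonzero(L==i);Q=np.array([wplane(s,p,20)[:2] for p in zip(u,v)])
        l=cv2.fitLine(np.float32(Q),cv2.DIST_L2,0,.01,.01).ravel()
        print('red',st[i,4],ce[i],Q.mean(0),'dir',np.degrees(np.arctan(l[1]/l[0])))
# tongs steel points by height
P=wcloud(s,d,np.ones(d.shape,bool));
k=(P[:,2]>10)&(P[:,2]<30)&(np.hypot(P[:,0]-514,P[:,1]+136)<145)
l=(P[k][:,:2]-[514,-136])@np.array([[np.cos(.27),-np.sin(.27)],[np.sin(.27),np.cos(.27)]])
for a in range(-130,130,20):
    j=(l[:,0]>=a)&(l[:,0]<a+20)
    for sg in (1,-1):
        m=j&(l[:,1]*sg>0)
        if m.sum(): print(a+10,sg,m.sum(),np.median(l[m],0),end=' | ')
    print()
E
```

```text
7.35 [ 492.6 -142.1  207.6] [-179.8    0.2   15.9] 70.39876677002815
mini_doughnut 0.93 [157.8  41.6] [584.4  73.8  12. ]
mini_doughnut 0.2 [525.1 225. ] [ 498.2 -412.1   12. ]
red 1093 [149.8  37. ] [586.2  78.4] dir -28.545694Traceback (most recent call last):
  File "<stdin>", line 11, in <module>
  File "h.py", line 20, in wplane
    c=vision.get_calibration('wrist');E=wristE(s)
                                        ~~~~~~^^^
  File "h.py", line 18, in wristE
    return T@np.array(vision.get_calibration('wrist')['T_tool_cam'])
                      ~~~~~~~~~~~~~~~~~~~~~~^^^^^^^^^
ValueError: time passes only in moves, steps and waits
```

View pics/w3.png

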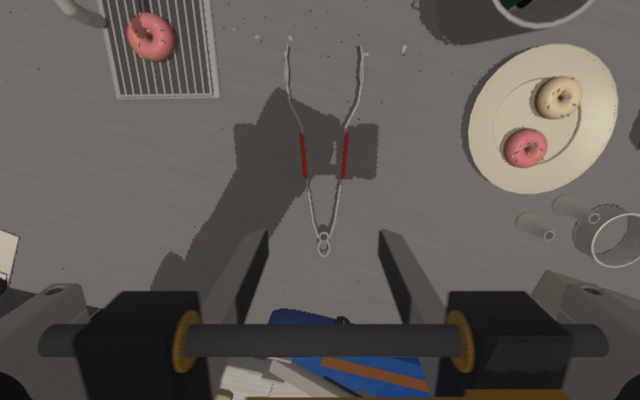

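The tongs show with sleeves at (304,156) and (345,156), ring at (323,245) and jaw tips at (287,45) and (362,47). I fit their pose from this picture using one calibration read.

```bash
python3 - <<'E'
from h import *
np.set_printoptions(precision=1,suppress=True)
im,d,s=cap('wrist');c=vision.get_calibration('wrist');E=wristE(s)
print(s['tool_pos'],s['ee_rot'],s['finger_gap'])
def pl(uv,z):
    uv=np.atleast_2d(np.float64(uv));r=np.c_[(uv[:,0]-c['cx'])/c['fx'],(uv[:,1]-c['cy'])/c['fy'],np.ones(len(uv))]@E[:3,:3].T;o=E[:3,3]
    return (o+r*((z-o[2])/r[:,2])[:,None])[:,:2]
C=im.astype(int);red=(C[:,:,0]>C[:,:,1]+60)&(abs(C[:,:,2]-C[:,:,1])<30)
n,L,st,ce=cv2.connectedComponentsWithStats(red.astype(np.uint8))
for i in range(1,n):
    if st[i,4]>60:
        v,u=np.nonzero(L==i);Q=pl(np.c_[u,v],23 if st[i,4]<700 else 30)
        l=cv2.fitLine(np.float32(Q),cv2.DIST_L2,0,.01,.01).ravel()
        e,w,a=cv2.minAreaRect(np.float32(Q));print('red',st[i,4],ce[i],'mean',Q.mean(0),'rect',np.array(e),np.array(w),'dir',np.degrees(np.arctan(l[1]/l[0])))
print('ring',pl([323,245],12),'tips',pl([[287,45],[362,47]],23))
E
```

```text
[ 495.2 -141.9  209.9] [180.   -0.1  16. ] 90.26879044951576
red 1042 [151.   41.1] mean [585.6  72.8] rect [585.4  74. ] [39.5 41.9] dir -27.257229
red 811 [524.7 152. ] mean [ 588.  -358.3] rect [ 587.9 -358.6] [39.5 39.9] dir 24.017435
red 130 [302.3 158.4] mean [ 508.  -112.1] rect [ 507.5 -112.2] [51.8  3.7] dir 20.029934
red 153 [343.1 158.3] mean [ 521.5 -158.7] rect [ 521.  -158.8] [51.9  4.8] dir 11.664757
ring [[ 401.2 -168.5]] tips [[ 622.4  -64.5]
 [ 642.9 -142.6]]
```

Call:
{"fn": "step_arm", "kwargs": {
  "grip": [0,0,0,0,0,0,0],
  "xyz": [
    [0.096,0.032,0],
    [0,0,-0.18],
    [0,0,-0.18],
    [0,0,-0.18],
    [0,0,-0.18],
    [0,0,-0.16],
    [0,0,0]
  ],
  "twist": [0,0,0,0,0,0,0]
}}

```text
time: 8.23
tool_pos: [509.6, -135.0, 28.5]
ee_rot: [-179.7, 0.5, 16.0]
contact_force: [-0.6, 0.2, 0.0]
finger_gap: 94.2
finger_force: 0.0
```

Call:
{"fn": "step_arm", "kwargs": {
  "grip": [0,0],
  "xyz": [
    [0,0,0],
    [0,0,0]
  ],
  "twist": [0,0]
}}

```text
time: 8.4
tool_pos: [514.8, -136.6, 35.0]
ee_rot: [179.9, -0.1, 15.9]
contact_force: [-0.1, -0.0, 0.5]
finger_gap: 93.7
finger_force: 0.0
```

Call:
{"fn": "step_arm", "kwargs": {
  "grip": [0,0,0,0,0],
  "xyz": [
    [0,0.005,-0.1],
    [0,0,-0.05],
    [0,0,0],
    [0,0,0],
    [0,0,0]
  ],
  "twist": [0,0,0,0,0]
}}

```text
time: 8.82
tool_pos: [514.2, -135.8, 4.7]
ee_rot: [179.9, -0.1, 15.9]
contact_force: [0.3, -0.1, 0.4]
finger_gap: 94.1
finger_force: 0.0
```

Call:
{"fn": "step_arm", "kwargs": {
  "grip": [0.3,0.4,0.45,0.51,0.51,0.51,0.51,0.51],
  "xyz": [
    [0,0,0],
    [0,0,0],
    [0,0,0],
    [0,0,0],
    [0,0,0],
    [0,0,0],
    [0,0,0],
    [0,0,0]
  ],
  "twist": [0,0,0,0,0,0,0,0],
  "squeeze": 20
}}

```text
time: 9.48
tool_pos: [513.5, -135.5, 3.5]
ee_rot: [180.0, -0.0, 15.9]
contact_force: [1.1, -0.3, -0.2]
finger_gap: 47.1
finger_force: 5.9
```

Call:
{"fn": "step_arm", "kwargs": {
  "grip": [0.51,0.51,0.51,0.51,0.51,0.51,0.51,0.51],
  "xyz": [
    [0,0,0.03],
    [0,0,0.06],
    [0,0,0.07],
    [0,0,0.07],
    [0,0,0.05],
    [0,0,0.02],
    [0,0,0],
    [0,0,0]
  ],
  "twist": [0,0,0,0,0,0,0,0]
}}

```text
time: 10.15
tool_pos: [513.1, -135.5, 63.4]
ee_rot: [-180.0, 0.0, 15.9]
contact_force: [0.7, 0.5, -2.1]
finger_gap: 46.0
finger_force: 5.6
```

Call:
{"fn": "step_arm", "kwargs": {
  "grip": [0.51,0.51,0.51,0.51,0.51,0.51,0.51,0.51],
  "xyz": [
    [-0.025,0.05,0],
    [-0.05,0.1,0],
    [-0.07,0.14,0],
    [-0.07,0.14,0],
    [-0.07,0.14,0],
    [-0.06,0.12,0],
    [-0.04,0.08,0],
    [-0.025,0.055,0]
  ],
  "twist": [0,0,0,0,0,0,0,0]
}}

```text
time: 10.82
tool_pos: [428.6, 32.2, 62.9]
ee_rot: [-179.9, 0.2, 16.1]
contact_force: [0.4, 0.3, -2.0]
finger_gap: 46.0
finger_force: 5.6
```

Call:
{"fn": "step_arm", "kwargs": {
  "grip": [0.51,0.51,0.51],
  "xyz": [
    [0,0,0],
    [0,0,0],
    [0,0,0]
  ],
  "twist": [0,0,0]
}}

```text
time: 11.07
tool_pos: [431.5, 28.8, 63.3]
ee_rot: [180.0, 0.0, 15.9]
contact_force: [0.3, -0.9, -0.7]
finger_gap: 46.4
finger_force: 5.6
```

```bash
python3 - <<'E'
from h import *
np.set_printoptions(precision=1,suppress=True)
im,d,s=cap('wrist');save('w4.png',im);c=vision.get_calibration('wrist');E=wristE(s)
print(s['time'],s['tool_pos'],s['ee_rot'],s['finger_gap'],s['finger_force'],s['contact_force'])
def pl(uv,z):
    uv=np.atleast_2d(np.float64(uv));r=np.c_[(uv[:,0]-c['cx'])/c['fx'],(uv[:,1]-c['cy'])/c['fy'],np.ones(len(uv))]@E[:3,:3].T;o=E[:3,3]
    return (o+r*((z-o[2])/r[:,2])[:,None])[:,:2]
C=im.astype(int);red=(C[:,:,0]>C[:,:,1]+60)&(abs(C[:,:,2]-C[:,:,1])<30)
n,L,st,ce=cv2.connectedComponentsWithStats(red.astype(np.uint8))
for i in range(1,n):
    if st[i,4]>150:
        v,u=np.nonzero(L==i);Q=pl(np.c_[u,v],30)
        e,w,a=cv2.minAreaRect(np.float32(Q));print('red',st[i,4],ce[i],'mean',Q.mean(0),'rect',np.array(e),np.array(w))
# steel jaws: depth points near TCP height, ahead of tool
P=wcloud(s,d,np.ones(d.shape,bool));y=np.radians(s['ee_rot'][2]);R=np.array([[np.cos(y),-np.sin(y)],[np.sin(y),np.cos(y)]])
l=(P[:,:2]-s['tool_pos'][:2])@R
k=(l[:,0]>30)&(l[:,0]<140)&(abs(l[:,1])<60)&(P[:,2]>42)&(P[:,2]<110)
for a in range(30,140,10):
    for sg in (1,-1):
        m=k&(l[:,0]>=a)&(l[:,0]<a+10)&(l[:,1]*sg>0)
        if m.sum(): print(a+5,sg,m.sum(),np.median(l[m,1]),np.median(P[m,2]),np.percentile(P[m,2],90),end=' | ')
    print()
E
```

```text
11.0667 [431.5  28.8  63.3] [180.    0.   15.9] 46.435616784733476 5.597261935472488 [ 0.3 -0.9 -0.7]
red 220 [323.8   2.9] mean [568.2  67.7] rect [567.6  67.4] [ 4.2 22.8]
red 651 [358.8 253. ] mean [414.6  -3.7] rect [414.3  -3.8] [74.   5.9]
red 662 [287.  253.2] mean [399.5  48.6] rect [398.6  48.4] [72.6  6.1]
35 1 197 20.97065449448729 80.61890350881103 82.19288436380886 | 35 -1 191 -19.094217065972575 80.65149388014203 82.09346235861511 | 
45 1 249 24.897512704265182 78.85785806022943 82.30359726944432 | 45 -1 248 -22.949258649570915 78.3848768030701 82.12797354748896 | 
55 1 262 29.43231115408424 78.23750799788178 82.2693593702466 | 55 -1 268 -27.49898636649838 78.35994430820837 82.16877679037482 | 
65 1 251 32.95982858836404 79.96553754927999 82.37938259663466 | 65 -1 247 -31.007114610238226 79.98836972546795 82.35048197105075 | 
75 1 245 34.03481091038282 80.37173959125323 82.2983830632096 | 75 -1 247 -31.963914700273033 80.38355700525844 82.2475297202175 | 
85 1 300 34.158309972059776 79.77787539762465 83.21973133674098 | 85 -1 294 -32.08277741453616 79.94969269357 83.09999945727812 | 
95 1 337 32.93752725389164 79.86058910647793 83.11658152129478 | 95 -1 336 -30.911901205275484 80.06212957962022 83.02673955351784 | 
105 1 322 33.45746516740894 80.11778643188624 83.23683224072866 | 105 -1 317 -31.195147648314116 80.1538667115957 83.27116865339582 | 
115 1 358 32.58959892357254 79.79021495864845 83.33223497447975 | 115 -1 361 -30.368743024647507 79.575640821284 83.32981859708883 | 
125 1 31 31.257245761216275 81.40745429189593 83.00640614040324 | 125 -1 39 -28.881831693893684 81.13413392282382 83.19351691812889 |
```

View pics/w4.png

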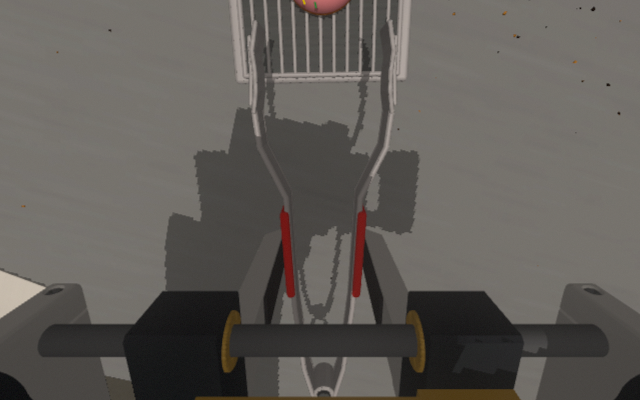

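Tongs are held level with jaws at columns 253 and 392, and the doughnut sits at column ~321, so they are centred on it. Next I lower to just over the grate, then slide forward 60 mm.

Call:
{"fn": "step_arm", "kwargs": {
  "grip": [0.51,0.51,0.51,0.51,0.51,0.51],
  "xyz": [
    [0,0,-0.05],
    [0,0,-0.07],
    [0,0,-0.06],
    [0,0,-0.035],
    [0,0,0],
    [0,0,0]
  ],
  "twist": [0,0,0,0,0,0]
}}

```text
time: 11.62
tool_pos: [431.5, 28.3, 23.3]
ee_rot: [-180.0, 0.2, 15.8]
contact_force: [-0.1, -1.2, -1.2]
finger_gap: 46.5
finger_force: 5.6
```

Call:
{"fn": "step_arm", "kwargs": {
  "grip": [0.51,0.51,0.51],
  "xyz": [
    [0,0,-0.012],
    [0,0,0],
    [0,0,0]
  ],
  "twist": [0,0,0]
}}

```text
time: 11.87
tool_pos: [431.7, 28.8, 21.5]
ee_rot: [-180.0, 0.2, 15.9]
contact_force: [0.3, 0.6, -0.5]
finger_gap: 46.3
finger_force: 5.6
```

Call:
{"fn": "step_arm", "kwargs": {
  "grip": [0.51,0.51,0.51,0.51,0.51,0.51,0.51,0.51],
  "xyz": [
    [0,0,-0.013],
    [0.03,0.009,0],
    [0.05,0.014,0],
    [0.05,0.014,0],
    [0.05,0.014,0],
    [0.05,0.014,0],
    [0.04,0.011,0],
    [0.018,0.006,0]
  ],
  "twist": [0,0,0,0,0,0,0,0]
}}

```text
time: 12.53
tool_pos: [490.8, 46.2, 18.9]
ee_rot: [-180.0, 0.1, 15.9]
contact_force: [0.0, 0.9, -0.8]
finger_gap: 46.3
finger_force: 5.6
```

Call:
{"fn": "step_arm", "kwargs": {
  "grip": [0.51,0.51,0.51],
  "xyz": [
    [0,0,0],
    [0,0,0],
    [0,0,0]
  ],
  "twist": [0,0,0]
}}

```text
time: 12.78
tool_pos: [488.0, 45.3, 18.5]
ee_rot: [-180.0, 0.3, 15.9]
contact_force: [-0.1, 0.1, -1.7]
finger_gap: 46.4
finger_force: 5.6
```

```bash
python3 - <<'E'
from h import *
im,d,s=cap('wrist');print(s['tool_pos'],s['ee_rot'],s['finger_gap'],s['contact_force'])
im2,_,_=cap('side')
save('w5.png',np.vstack([cv2.resize(im[0:200,200:440],(640,533))[:330],cv2.resize(im2[150:230,270:470],(640,256))]))
E
```

```text
[488.00152668  45.2999092   18.50644426] [-179.99788584    0.30302351   15.90010296] 46.390806637062504 [-0.11853482  0.05218314 -1.66679073]
```

View pics/w5.png

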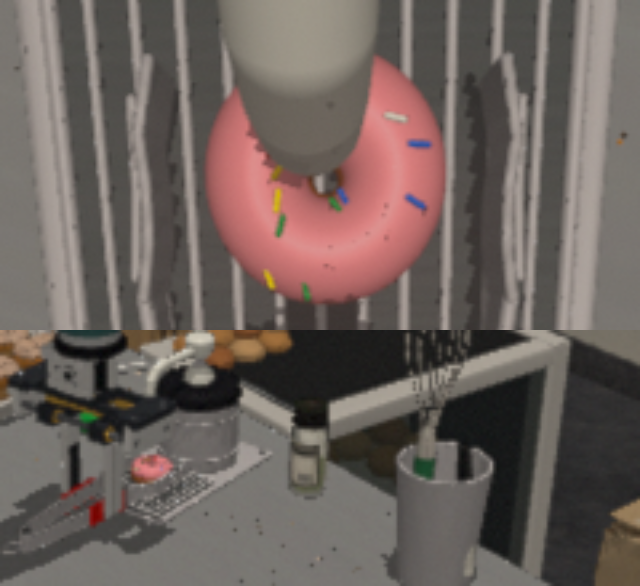

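The doughnut is centred between the jaws lengthwise and sideways, and the spout is clear. Now I close gently.

Call:
{"fn": "step_arm", "kwargs": {
  "grip": [0.53,0.54,0.55,0.56,0.57,0.575,0.58,0.585],
  "xyz": [
    [0,0,0],
    [0,0,0],
    [0,0,0],
    [0,0,0],
    [0,0,0],
    [0,0,0],
    [0,0,0],
    [0,0,0]
  ],
  "twist": [0,0,0,0,0,0,0,0],
  "squeeze": 14
}}

```text
time: 13.55
tool_pos: [488.9, 45.6, 18.5]
ee_rot: [-180.0, 0.2, 15.9]
contact_force: [-0.7, 0.2, -0.8]
finger_gap: 39.0
finger_force: 6.5
```

Call:
{"fn": "step_arm", "kwargs": {
  "grip": [0.59,0.595,0.6,0.605,0.61,0.615,0.62,0.62],
  "xyz": [
    [0,0,0],
    [0,0,0],
    [0,0,0],
    [0,0,0],
    [0,0,0],
    [0,0,0],
    [0,0,0],
    [0,0,0]
  ],
  "twist": [0,0,0,0,0,0,0,0]
}}

```text
time: 14.22
tool_pos: [488.9, 45.6, 18.6]
ee_rot: [-180.0, 0.2, 15.9]
contact_force: [-0.5, -0.7, -1.2]
finger_gap: 37.0
finger_force: 14.0
```

Call:
{"fn": "step_arm", "kwargs": {
  "grip": [0.62,0.62,0.62,0.62,0.62,0.62,0.62,0.62],
  "xyz": [
    [0,0,0.015],
    [0,0,0.02],
    [0,0,0.025],
    [0,0,0.02],
    [0,0,0.01],
    [0,0,0],
    [0,0,0],
    [0,0,0]
  ],
  "twist": [0,0,0,0,0,0,0,0]
}}

```text
time: 14.88
tool_pos: [488.8, 45.5, 36.5]
ee_rot: [-180.0, 0.2, 15.9]
contact_force: [0.3, -0.2, -2.0]
finger_gap: 37.4
finger_force: 14.0
```

```bash
python3 - <<'E'
from h import *
im,d,s=cap('wrist');print(s['tool_pos'],s['ee_rot'],s['finger_gap'],s['finger_force'],s['contact_force'])
im2,_,_=cap('side')
save('w6.png',np.vstack([cv2.resize(im[0:200,200:440],(640,533))[:330],cv2.resize(im2[160:240,260:400],(448,256)) if 0 else cv2.resize(im2[170:234,260:420],(640,256),interpolation=cv2.INTER_CUBIC)]))
E
```

```text
[488.82414321  45.47246799  36.53569484] [-179.99955451    0.23764023   15.89125069] 37.395882954834434 13.99410143494606 [ 0.33414049 -0.24400434 -1.99757508]
```

View pics/w6.png

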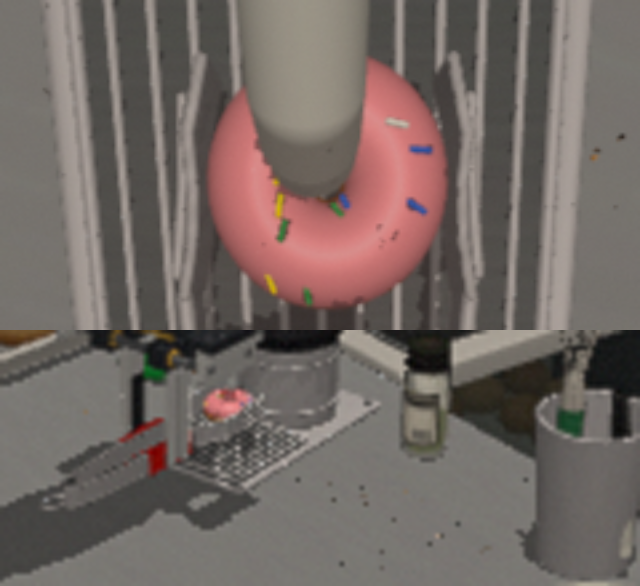

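The doughnut has come up level between the jaws and stays fixed relative to them. I draw it back out from under the spout, then sideways and up.

Call:
{"fn": "step_arm", "kwargs": {
  "grip": [0.62,0.62,0.62,0.62,0.62,0.62,0.62,0.62],
  "xyz": [
    [-0.015,-0.004,0],
    [-0.03,-0.009,0],
    [-0.04,-0.012,0],
    [-0.04,-0.012,0],
    [-0.04,-0.012,0],
    [-0.04,-0.014,0],
    [-0.03,-0.02,0],
    [-0.015,-0.03,0]
  ],
  "twist": [0,0,0,0,0,0,0,0]
}}

```text
time: 15.65
tool_pos: [437.5, 22.8, 36.6]
ee_rot: [-180.0, 0.3, 16.0]
contact_force: [0.2, -0.3, -2.9]
finger_gap: 37.4
finger_force: 14.0
```

Call:
{"fn": "step_arm", "kwargs": {
  "grip": [0.62,0.62,0.62,0.62,0.62,0.62,0.62,0.62],
  "xyz": [
    [0,-0.05,0],
    [0,-0.07,0],
    [0,-0.08,0.01],
    [0,-0.08,0.03],
    [0,-0.07,0.05],
    [0,-0.06,0.06],
    [0,-0.04,0.06],
    [0,-0.02,0.06]
  ],
  "twist": [0,0,0,0,0,0,0,0]
}}

```text
time: 16.32
tool_pos: [438.8, -73.7, 91.0]
ee_rot: [180.0, 0.2, 15.7]
contact_force: [0.2, -0.3, -1.6]
finger_gap: 37.3
finger_force: 14.0
```

Call:
{"fn": "step_arm", "kwargs": {
  "grip": [0.62,0.62,0.62,0.62,0.62,0.62,0.62,0.62],
  "xyz": [
    [0,0,0.06],
    [0,0,0.07],
    [0,0,0.07],
    [0,0,0.06],
    [0,0,0.05],
    [0,0,0.03],
    [0,0,0.01],
    [0,0,0]
  ],
  "twist": [0,0,0,0,0,0,0,0]
}}

```text
time: 16.98
tool_pos: [439.1, -71.7, 160.8]
ee_rot: [180.0, 0.2, 15.8]
contact_force: [0.3, -0.2, -2.0]
finger_gap: 37.2
finger_force: 14.0
```

Call:
{"fn": "step_arm", "kwargs": {
  "grip": [0.62,0.62,0.62,0.62,0.62,0.62],
  "xyz": [
    [0,0,0],
    [0,0,0],
    [0,0,0],
    [0,0,0],
    [0,0,0],
    [0,0,0]
  ],
  "twist": [0,0,0,0,0,0]
}}

```text
time: 17.48
tool_pos: [438.8, -71.0, 160.4]
ee_rot: [-180.0, 0.2, 15.9]
contact_force: [-0.3, -1.6, -1.5]
finger_gap: 36.9
finger_force: 14.0
```

```bash
python3 - <<'E'
from h import *
np.set_printoptions(precision=1,suppress=True)
im,d,s=cap('wrist');print(s['time'],s['tool_pos'],s['ee_rot'],s['finger_gap'],s['finger_force'],s['contact_force'])
C=im.astype(int);red=(C[:,:,0]>C[:,:,1]+40)&(C[:,:,2]>C[:,:,1]-10);red[:,:240]=0;red[:,400:]=0;red[200:]=0
P=wcloud(s,d,red);P=P[P[:,2]>80];print(len(P),np.median(P,0),P.min(0),P.max(0))
A=np.c_[P[:,:2]-P[:,:2].mean(0),np.ones(len(P))];print('slope',np.linalg.lstsq(A,P[:,2],rcond=None)[0]*57)
im2,_,_=cap('side')
save('w7.png',np.vstack([cv2.resize(im[0:200,200:440],(640,533))[:330],cv2.resize(im2[140:240,260:420],(432,270),interpolation=cv2.INTER_CUBIC) if 0 else cv2.resize(im2[150:230,270:470],(640,256),interpolation=cv2.INTER_CUBIC)]))
E
```

```text
17.4833 [438.8 -71.  160.4] [-180.     0.2   15.9] 36.915535310652174 13.994172066450119 [-0.3 -1.6 -1.5]
6322 [537.  -42.3 175.5] [513.2 -65.  163.8] [558.4 -19.8 179. ]
slope [   0.4    0.9 9975.9]
```

View pics/w7.png

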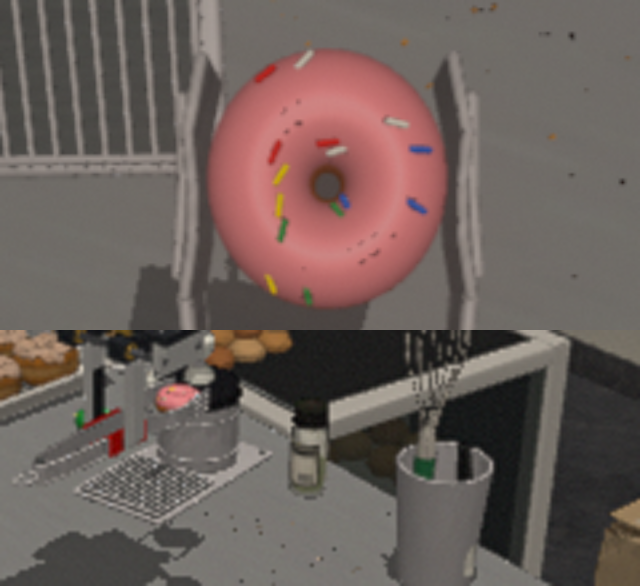

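The doughnut is held level (within 1°) in the jaws. Its underside is about 15 cm above the table and it is well clear of the spout, so I hand in.

```bash
python3 -c "
from plant import ticket
print(ticket.close_job())"
```

```text
the job is handed in; nothing more can be done
None
```

I pressed the pump to its stop and let it spring back, then handed in with the doughnut held level in the tongs, about 15 cm above the table and clear of the spout; the hand-in returned no verdict.

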